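# Bring the tilting photo stage level under the exhibit

## Robot

A 6-joint arm with a two-finger parallel gripper is mounted at the origin on a cart in front of the work surface, level with it; the furniture and walls round the work are solid. World frame = base frame: x ahead of the robot, y to its left, z up, the work surface at z = 0. Lengths are in mm, angles in rad, forces in N, time in s.
With the tool pointing down it reaches from about 400 to 825 mm from the base axis. Payload 7 kg.
Tool frame: the origin (TCP) lies between the finger pads, 19 mm behind the fingertips; this is the grasp point; z points along the fingers, y is the line along which they close (so a half turn about z gives the same grasp; the last joint's range is limited). The gripper opens to 88 mm and grips with 3 to 60 N. Pads are 19 mm wide; open, the fingers measure 130 mm over their backs; the gripper's body (78 mm by 193 mm) begins 47 mm behind the grasp point.
Start: joints at [0.288, 0.359, 0.012, 0, -1.224, -0.288], TCP at [674.978, -0.019, 245.361] pointing down, gripper open.
Joint ranges: [-3.07, 3.07], [-1.43, 2.12], [-1.02, 1.25], [-3.03, 1.67], [-3.05, -0], [-3.03, 3.03]. Speed limits (rad/s): [2.39, 2.39, 3.01, 3.14, 3.14, 3.14].

## Interface

Orientations are given as a unit quaternion [x, y, z, w].
In Python, from plant import r gives the robot as it stands.
- The arm moves only by the shell command python3 inch.py 'ROWS'. ROWS is rows parted by semicolons, their numbers by spaces, 1 to 12 of them, each of 7 numbers: dx, dy, dz in mm, then a rotation vector rx, ry, rz in rad, then the opening from 0.0 (shut) to 1.0 (fully open); each row is the pose to reach, as a shift and turn from the pose commanded when the command began, along the tool's axes at that moment; what a row does not reach only later rows make up. A row lasts 1/10 s, in which the tool goes at most 50 mm and 0.15 rad, less where a joint would pass 70% of its speed; a pose out of reach is approached as far as the arm can. The fingers move at their own pace and stop on an object; the grip force is fixed at half the most. Time passes only in rows, so rows that do not move let the fingers close. It prints the time, the measured TCP pose, the force, the opening and the grip force at its end.
- r.state(): the state, without advancing time (a new reading comes with each control period).
- r.grab_frame(name): name is "scene" or "side" or "wrist"; returns a dict with "frame" (420x560x3 uint8, red, green, blue), "vfov" (degrees; the focal length in pixels is half the picture's height over the tangent of half this angle, whatever the lens; pixels are square), "cx", "cy" (the principal point, pixels), "eye" and "orientation" of the camera in the world; the wrist camera has in their place "mount" (4x4, takes a point from camera to tool coordinates, whose origin is the TCP and whose axes are the flange's). Camera axes: x right, y down, z forward; pixel columns grow to the right and rows downward; lengths in mm; the calibration is good to about 2 mm. The wrist camera is an equidistant fisheye: a pixel r from the principal point sees the ray r / f radians off the axis. A picture is of the moment at which its call begins: read the wrist's pose just before it. There is no depth.
- r.finish_job(): hands the job in; it is judged then, once.
The state is a dict: "time": time; "joints": joint angles; "qd": joint speeds; "effort": joint torques, N m; "ee_pos": TCP position; "eef_rot": TCP orientation; "force": force on the tool from outside, world axes, zero at the start; "wrist_torque": the same for the moment, N m; "finger_gap": opening from 0.0 (shut) to 1.0 (fully open); "grasp_force": force on a finger pad.
Only numpy, scipy, OpenCV 4.12 (cv2) and the standard library are available. Lean on these libraries where they do the work, as an engineer would, in place of code of your own. Each camera call takes 0.05 s, during which the arm holds its last target. There are 200 camera calls.

## Task

The torch lying on the tilting photo stage is to be photographed from above, so bring the stage level. Turn its pointer knob clockwise until it clicks in with the pointer aimed at the plate, which is the level setting, and then press the raised front edge of the plate down, gently, until the catch holds it level by itself. The torch stays lying in its place on the plate, and the other things on the bench are left alone.

Things in the scene. Friction and masses are not known exactly. Their poses are not given: they have to be found in the camera images.
- stage: Fixed grey base of the photo stage, 200 (x) x 180 (y) x 14 mm high, with a 90 mm wide outrigger at its -y side for the selector. Origin: centre of the 200 x 180 underside. Axes: -x is the front (robot side), +z up. The plate's hinge line runs along y at x = +75, z = 42 mm; the selector's upright axis is at x = -65, y = -128 mm.
- tilt (a joint): Hinge of the plate. Tilt in rad: 0 = level, + = front edge up. Springs hold it up at 0.35: 5 N at the strip starts it down, 7 to 12 N rides the bolt over the catch. At level it is not caught yet: the bolt hooks in 1 to 2 mm lower, just before two rubber buffers (-0.014) make the push rise steeply, about 10 N a mm. Felt that, let go: it rises to the hook, level. Not caught, it swings up.
- plate: Aluminium plate, 182 (x) x 160 (y) x 7 mm, on the hinge. Origin: middle of its top surface, 79 mm in front of the hinge line; axes tilt with it (x to the hinge, z out of the plate). A ledge 16 mm high runs across it at x = +76 mm. A sprung bolt sticks out of its -y side near the front and hooks under the selector's nose. Pushing with over 30 N is too rough.
- plate_press (a point): Point on top of the ribbed rubber thumb strip (28 x 120 mm) along the plate's front edge, at its middle; it moves with the plate. It is 153 mm from the hinge line and, with the plate level, at x = -78, y = 0, z = 49 mm in the stage's frame. A vertical push here is right.
- selector (a joint): Spindle with four catch noses at stepped heights, ratchet wheel and sprung pawl at its foot, black pointer knob on top. Rad, grows clockwise seen from above. Clicks every 1.047; level setting at 0 (or 6.283), others hold the plate at 0.06, 0.12, 0.18 tilt or not at all. It cannot turn back past a click; let go between clicks, it slips back to the last one in about a second. About 0.1 N m turns it.
- selector_grip (a point): Point on the knob's axis where the fingers should be (TCP) to grip the knob's bar: 136 mm above the bench; the bar is 14 mm wide, 26 mm high (114 to 140 mm) and about 50 mm long, on a disc 48 mm across whose top is at 114 mm. Axes turn with the knob: +y points along the bar to its pointer end (white line), z up. At the level setting +y is the stage's +y (towards the plate).
- exhibit_torch: Black hand torch, 133 mm long (its y), 38 mm across, 0.1 to 0.2 kg, loose on the plate, lying across it against the back ledge. Origin: centre of its underside.
- swab_carton: Bystander: small blue and white carton 55 x 110 x 38 mm, left of the stage; origin: centre of its underside.
- slide_carton: Bystander: orange and white carton 60 x 85 x 60 mm on the mat, right of the stage; origin: centre of its underside.
- caliper: Bystander: vernier caliper 225 mm long lying on the mat, right of the stage; origin: centre of its underside.
- specimen_jar: Bystander: clear jar with red lid, 65 mm across, 99 mm high, on the mat; origin: centre of its underside.
- tweezers: Bystander: steel tweezers 122 mm long lying in front of the stage; origin: centre of the underside.

How it is judged:
By the outcome, as a careful person would: the job done as asked, in the order asked, and still so for the second after the job is handed in, with the robot touching nothing.
It also fails if it takes over 72 s, if anything falls off the work surface, if the arm or the gripper's body presses on something with over 40 N, if the wrist force passes 120 N, or if a joint passes its speed limit or range.

## Working session

There is one attempt and no reset: what is moved stays moved. The work goes in short steps, Python scripts to look and compute and a shell command to move; the robot and the scene stay as the last step left them, time stands still between calls to the robot, and variables do not carry over. Pictures are saved under pics/ and viewed, at most 11 in all, crops included, and the job is handed in when it is done.

```bash
ls; mkdir -p pics; python3 - <<'E'
from plant import r
import cv2,json
s=r.state(); print(s)
for n in("scene","side","wrist"):
    f=r.grab_frame(n); cv2.imwrite(f"pics/{n}0.png",f["frame"][:,:,::-1]); print(n,{k:(v.tolist() if hasattr(v,'tolist') else v) for k,v in f.items() if k!="frame"})
E
```

```text
inch.py
pics
plant.py
{'time': 0.0, 'joints': array([ 2.88099937e-01,  3.59383626e-01,  1.10418502e-02, -3.82526872e-04,
       -1.22412544e+00, -2.88084723e-01]), 'qd': array([-0.00035802,  0.00048462,  0.00149475,  0.0015782 ,  0.00060577,
       -0.00096757]), 'effort': array([-8.00930356e-04, -5.82726967e+01,  2.93058443e+01,  6.99745238e+00,
        6.93249181e-03, -2.06530804e-04]), 'ee_pos': array([ 6.74517672e+02, -2.02031915e-02,  2.44411552e+02]), 'eef_rot': array([-7.07065843e-01,  7.07147201e-01,  5.56605683e-04, -6.48460004e-04]), 'force': array([-0.45112824, -0.25620312, -1.16611517]), 'wrist_torque': array([-0.01553795,  0.03587208, -0.01671146]), 'grasp_force': 0.0, 'finger_gap': 0.9958061698935747}
scene {'vfov': 55.16354609401279, 'cx': 270.89109135822764, 'cy': 213.8440972627369, 'eye': [185.83842634202364, -621.9048085048714, 837.6081056868719], 'orientation': [0.9032198145850089, -0.2447660715997785, 0.09357693837484139, -0.33989247320148985]}
side {'vfov': 42.855992749844404, 'cx': 278.1149489599346, 'cy': 201.92145267086815, 'eye': [131.49264891551186, -907.5198884382, 1382.3324898119006], 'orientation': [0.9260193364980416, -0.2085133578097178, 0.06362876200556535, -0.30815864208599214]}
wrist {'vfov': 65.70646984690485, 'cx': 282.18695731311647, 'cy': 200.60020408828123, 'mount': [[-0.00018634470732336873, -0.9644000373586963, -0.26444760013695556, 72.57736711738627], [0.9999988343829742, 0.0002210394786247448, -0.0015107528726049247, -0.2081256074094595], [0.0015154234864378057, -0.26444757341313224, 0.9643988720480559, -139.10220471005272], [0.0, 0.0, 0.0, 1.0]]}
```

View pics/scene0.png

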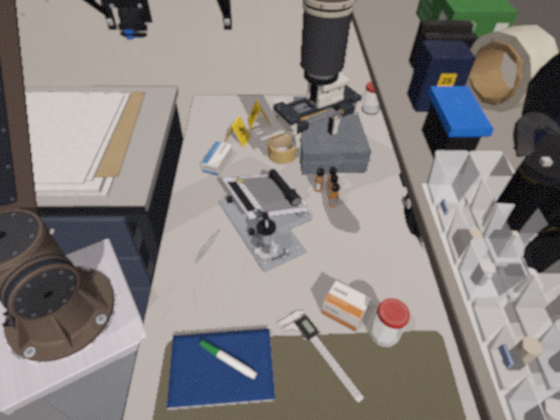

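View pics/wrist0.png

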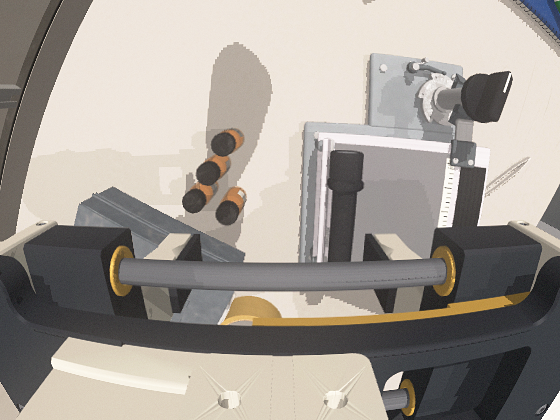

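```bash
python3 - <<'E'
import cv2,numpy as np
a=cv2.imread("pics/wrist0.png")[35:285,280:560]; b=cv2.imread("pics/scene0.png")[150:275,190:330]
a=cv2.resize(a,None,fx=2.4,fy=2.4,interpolation=cv2.INTER_CUBIC);cv2.imwrite("pics/c1.png",a)
b=cv2.resize(b,None,fx=4.8,fy=4.8,interpolation=cv2.INTER_CUBIC);cv2.imwrite("pics/c2.png",b); print(a.shape,b.shape)
E
```

```text
(600, 672, 3) (600, 672, 3)
```

View pics/c1.png

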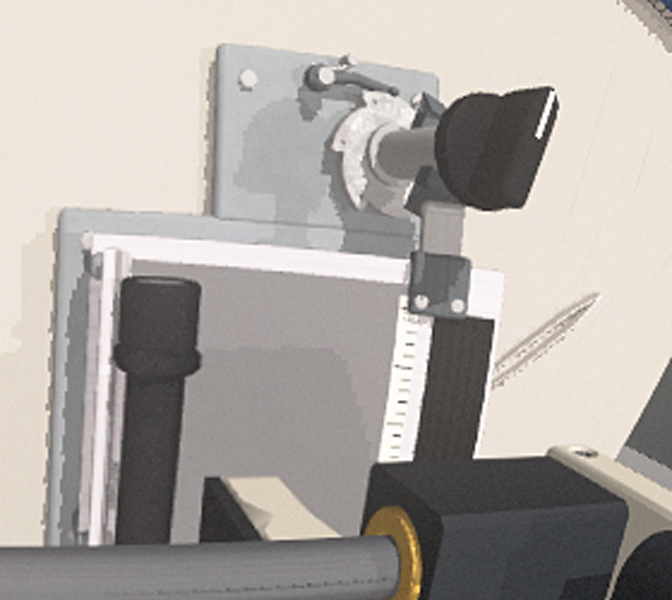

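View pics/c2.png

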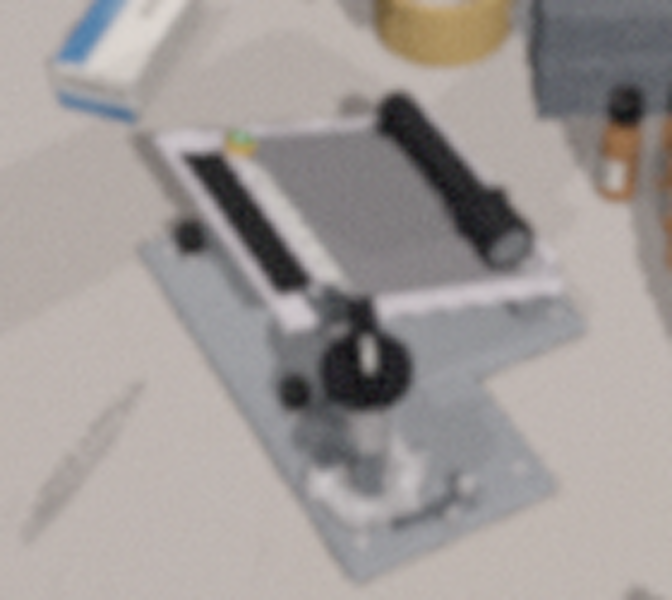

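```bash
cat > h.py <<'E'
import numpy as np
from scipy.spatial.transform import Rotation as R
T0=(np.array([674.5,0,244.4]),R.from_quat([-.7071,.7071,.00056,-.00065]))
def cam(f,pose):
    if "mount" in f:
        M=np.array(f["mount"]); p,q=pose; A=q.as_matrix()
        return p+A@M[:3,3],A@M[:3,:3]
    return np.array(f["eye"]),R.from_quat(f["orientation"]).as_matrix()
def ray(f,uv,pose=None):
    e,A=cam(f,pose); F=210/np.tan(np.radians(f["vfov"]/2))
    d=(np.array(uv,float)-[f["cx"],f["cy"]])/F
    if "mount" in f:
        a=np.linalg.norm(d); v=np.r_[np.sin(a)*d/a,np.cos(a)]
    else: v=np.r_[d,1]
    return e,A@(v/np.linalg.norm(v))
def atz(f,uv,z,pose=None):
    e,v=ray(f,uv,pose); return e+v*(z-e[2])/v[2]
def proj(f,P,pose=None):
    e,A=cam(f,pose); c=A.T@(np.array(P)-e); F=210/np.tan(np.radians(f["vfov"]/2))
    if "mount" in f:
        n=np.hypot(c[0],c[1]); return np.array([f["cx"],f["cy"]])+F*np.arctan2(n,c[2])*c[:2]/n
    return np.array([f["cx"],f["cy"]])+F*c[:2]/c[2]
E
python3 - <<'E'
from plant import r
from h import *
s=r.state();P=(s["ee_pos"],R.from_quat(s["eef_rot"]))
w=r.grab_frame("wrist");sc=r.grab_frame("scene")
print("scene base")
for n,c in dict(frontL=(145,245),outF=(360,580),outB=(555,490),back=(583,330),inner=(480,380)).items(): print(n,atz(sc,(190+c[0]/4.8,150+c[1]/4.8),14))
print("wrist base")
for n,c in dict(back=(62,212),outB=(220,45),inner=(215,218),outF=(438,72)).items(): print(n,atz(w,(280+c[0]/2.4,35+c[1]/2.4),14,P))
print("wrist knob z140")
for n,c in dict(tip=(557,88),lineend=(540,136),other=(518,208)).items(): print(n,atz(w,(280+c[0]/2.4,35+c[1]/2.4),140,P))
for n,c in dict(l1=(368,335),l2=(370,375)).items(): print("sc",n,atz(sc,(190+c[0]/4.8,150+c[1]/4.8),140))
E
```

```text
scene base
frontL [454.89574692 113.64397036  14.        ]
outF [ 448.14734772 -150.57489945   14.        ]
outB [ 564.22634733 -153.6814564    14.        ]
back [639.14186049 -69.48975869  14.        ]
inner [569.82945954 -70.95906102  14.        ]
wrist base
back [648.4242477  -61.67177136  14.        ]
outB [ 572.55847771 -145.71151626   14.        ]
inner [574.20080447 -60.74232847  14.        ]
outF [ 450.98788433 -145.95546875   14.        ]
wrist knob z140
tip [ 471.93630278 -123.8648338   140.        ]
lineend [ 480.52590995 -104.36354916  140.        ]
other [490.08255602 -76.61233765 140.        ]
sc l1 [ 479.79630446 -105.13152638  140.        ]
sc l2 [ 468.34944507 -126.8368705   140.        ]
```

Wrist crop: the knob bar runs from the tip at (557,88) to (518,208), with its white line at the -y end. Scene crop: the torch lies against the back ledge and the plate's front is raised. The stage centre comes out near (548,23) and the knob near (482,-102), with the pointer facing about -y. I'll move above the knob for a closer look.

```bash
python3 inch.py '20 38 0 0 0 0 1;40 76 0 0 0 0 1;60 114 0 0 0 0 1;80 152 0 0 0 0 1;100 190 0 0 0 0 1;100 190 0 0 0 0 1;100 190 0 0 0 0 1' && python3 - <<'E'
from plant import r
import cv2
s=r.state(); print(s["ee_pos"],s["eef_rot"],s["joints"])
f=r.grab_frame("wrist"); cv2.imwrite("pics/w1.png",f["frame"][:,:,::-1])
E
```

```text
time: 0.95
ee_pos: [484.5, -100.5, 246.2]
eef_rot: [-0.707, 0.707, -0.001, 0.001]
force: [0.5, 0.8, -0.0]
finger_gap: 1.0
grasp_force: 0.0
[ 484.49970973 -100.45655187  246.16162367] [-7.06841071e-01  7.07371804e-01 -5.26538877e-04  7.44181242e-04] [ 1.93647929e-01  5.72226161e-02 -3.74582911e-01  4.90080062e-05
 -1.13716811e+00 -1.94419051e-01]
```

View pics/w1.png

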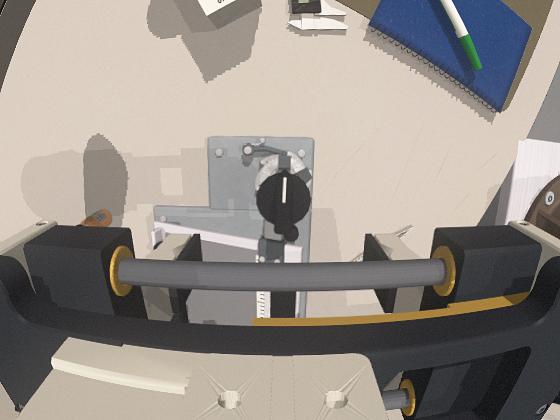

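Close-up: the white line runs from (284,177) to (284,202) on the disc centred near (284,199). That is straight towards -y, so the pointer is at about 180 degrees. I'll compute it with a zoomed crop.

```bash
python3 - <<'E'
from plant import r
from h import *
import cv2
s=r.state();P=(s["ee_pos"],R.from_quat(s["eef_rot"]))
w=r.grab_frame("wrist")
for n,c,z in (("l1",(284,177),140),("l2",(284,202),140),("disc",(284,199),114),("outB",(208,137),14),("outF",(314,138),14),("discL",(257,199),114),("discR",(311,199),114)): print(n,atz(w,c,z,P))
im=cv2.imread("pics/w1.png")[120:330,140:420]
cv2.imwrite("pics/c3.png",cv2.resize(im,None,fx=2.85,fy=2.85,interpolation=cv2.INTER_CUBIC))
E
```

```text
l1 [ 484.59457458 -124.25947976  140.        ]
l2 [ 484.57685889 -104.3436836   140.        ]
disc [484.50887418 -99.77833513 114.        ]
outB [ 572.17250748 -147.17885219   14.        ]
outF [ 450.06870462 -144.94696661   14.        ]
discL [507.86130338 -99.77353594 114.        ]
discR [461.14663105 -99.78972894 114.        ]
```

View pics/c3.png

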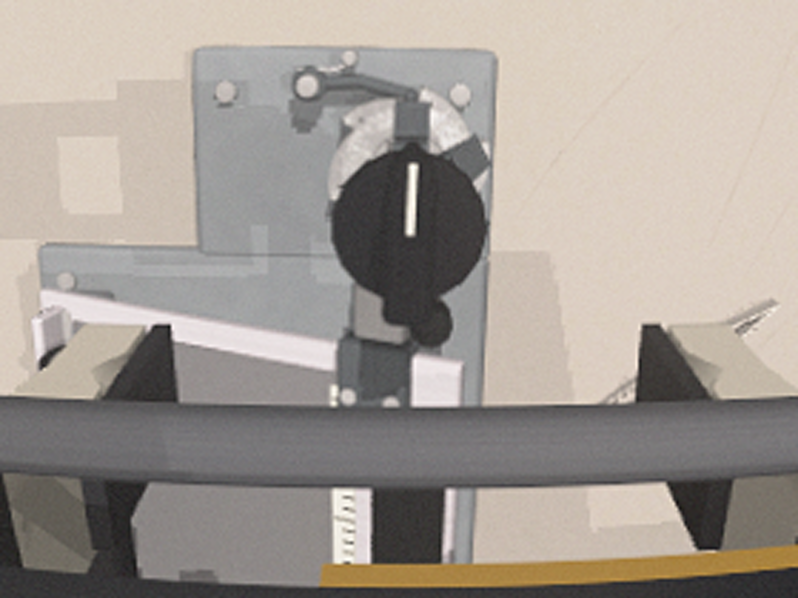

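The bar lies along y with the pointer at 180°, which leaves three clicks clockwise. J6 must pre-turn about -π to leave room for the turn.

```bash
python3 inch.py '0 0 0 0 0 -.15 1;0 0 0 0 0 -.3 1;0 0 0 0 0 -.45 1;0 0 0 0 0 -.6 1;0 0 0 0 0 -.75 1;0 0 0 0 0 -.9 1;0 0 0 0 0 -1.05 1;0 0 0 0 0 -1.2 1;0 0 0 0 0 -1.35 1;0 0 0 0 0 -1.5 1;0 0 0 0 0 -1.57 1;0 0 0 0 0 -1.57 1' && python3 inch.py '0 0 0 0 0 -.15 1;0 0 0 0 0 -.3 1;0 0 0 0 0 -.45 1;0 0 0 0 0 -.6 1;0 0 0 0 0 -.75 1;0 0 0 0 0 -.9 1;0 0 0 0 0 -1.05 1;0 0 0 0 0 -1.2 1;0 0 0 0 0 -1.35 1;0 0 0 0 0 -1.5 1;0 0 0 0 0 -1.57 1;0 0 0 0 0 -1.57 1'; python3 -c "
from plant import r
print(r.state()['joints'],r.state()['ee_pos'])"
```

```text
time: 2.25
ee_pos: [485.7, -99.5, 244.8]
eef_rot: [1.0, 0.0, -0.001, 0.0]
force: [-0.0, 0.0, -0.9]
finger_gap: 1.004
grasp_force: 0.0
time: 3.45
ee_pos: [485.5, -99.7, 245.1]
eef_rot: [0.708, 0.706, -0.0, -0.0]
force: [-0.9, 0.1, -0.3]
finger_gap: 1.004
grasp_force: 0.0
[ 1.94801032e-01  6.08820581e-02 -3.73235836e-01  6.90160784e-06
 -1.13730701e+00  2.94428072e+00] [485.46015858 -99.71710836 245.05073649]
```

```bash
python3 inch.py '0 -.5 30 0 0 0 .7;0 -.5 60 0 0 0 .7;0 -.5 85 0 0 0 .7;0 -.5 100 0 0 0 .7;0 -.5 109 0 0 0 .7;0 -.5 109 0 0 0 .7' && python3 inch.py '0 0 0 0 0 0 0;0 0 0 0 0 0 0;0 0 0 0 0 0 0;0 0 0 0 0 0 0;0 0 0 0 0 0 0;0 0 0 0 0 0 0;0 0 0 0 0 0 0;0 0 0 0 0 0 0'
```

```text
time: 4.05
ee_pos: [484.1, -100.0, 135.3]
eef_rot: [0.708, 0.706, -0.001, -0.001]
force: [0.4, -0.0, 0.1]
finger_gap: 0.701
grasp_force: 0.0
time: 4.85
ee_pos: [484.0, -100.1, 136.4]
eef_rot: [0.708, 0.707, -0.0, -0.0]
force: [-3.1, 0.5, 4.8]
finger_gap: 0.159
grasp_force: 30.0
```

Gripped: the gap is 14 mm, the bar's width. Now I turn clockwise.

```bash
python3 inch.py '0 0 0 0 0 .1 0;0 0 0 0 0 .2 0;0 0 0 0 0 .3 0;0 0 0 0 0 .4 0;0 0 0 0 0 .5 0;0 0 0 0 0 .6 0;0 0 0 0 0 .7 0;0 0 0 0 0 .8 0;0 0 0 0 0 .9 0;0 0 0 0 0 1.0 0;0 0 0 0 0 1.08 0;0 0 0 0 0 1.08 0' && python3 -c "
from plant import r
s=r.state();print(s['joints'],s['wrist_torque'])"
```

```text
time: 6.05
ee_pos: [481.9, -99.0, 136.4]
eef_rot: [0.971, 0.241, -0.002, -0.001]
force: [-13.4, 12.3, 15.4]
finger_gap: 0.159
grasp_force: 30.0
[ 0.19596163  0.16449444 -0.52856022 -0.00316894 -0.88156739  1.86268125] [4.16133009 4.85280293 0.09999587]
```

Lateral forces show the grip is about 2.5 mm off the knob axis. I'll go slightly past the click, then open, recentre and regrip.

```bash
python3 inch.py '0 0 0 0 0 .05 0;0 0 0 0 0 .05 0;0 0 0 0 0 .05 .35;0 0 0 0 0 0 .35;0 0 0 0 0 0 .35;0 0 0 0 0 0 .35' && python3 inch.py '1.2 -2.2 -1 0 0 0 .35;1.2 -2.2 -1 0 0 0 .35;1.2 -2.2 -1 0 0 0 0;1.2 -2.2 -1 0 0 0 0;1.2 -2.2 -1 0 0 0 0;1.2 -2.2 -1 0 0 0 0;1.2 -2.2 -1 0 0 0 0;1.2 -2.2 -1 0 0 0 0'
```

```text
time: 6.65
ee_pos: [484.6, -100.0, 136.3]
eef_rot: [0.97, 0.242, 0.0, 0.0]
force: [-0.3, -1.4, -0.6]
finger_gap: 0.344
grasp_force: 0.0
time: 7.45
ee_pos: [484.4, -97.2, 137.3]
eef_rot: [0.97, 0.242, -0.0, -0.0]
force: [-2.1, 4.8, 1.1]
finger_gap: 0.157
grasp_force: 29.9
```

```bash
python3 -c "
from plant import r
s=r.state();print(s['joints'],s['wrist_torque'],s['eef_rot'])"
```

```text
[ 2.00339397e-01  1.64192406e-01 -5.27302937e-01 -6.57266896e-04
 -8.79358266e-01  1.86002233e+00] [1.71817036 0.77317644 0.05349187] [ 9.70240742e-01  2.42142186e-01 -1.73655461e-05 -2.54172653e-04]
```

```bash
python3 inch.py '0 -.7 0 0 0 .1 0;0 -.7 0 0 0 .2 0;0 -.7 0 0 0 .3 0;0 -.7 0 0 0 .4 0;0 -.7 0 0 0 .5 0;0 -.7 0 0 0 .6 0;0 -.7 0 0 0 .7 0;0 -.7 0 0 0 .8 0;0 -.7 0 0 0 .9 0;0 -.7 0 0 0 1 0;0 -.7 0 0 0 1.06 0;0 -.7 0 0 0 1.06 0' && python3 -c "
from plant import r
s=r.state();print(s['joints'],s['wrist_torque'])"
```

```text
time: 8.65
ee_pos: [484.2, -97.3, 137.3]
eef_rot: [0.959, -0.282, 0.0, 0.0]
force: [1.0, -1.4, -0.9]
finger_gap: 0.158
grasp_force: 29.9
[ 2.00950799e-01  1.63821598e-01 -5.28409616e-01  8.13083240e-04
 -8.78719278e-01  7.97742471e-01] [-0.68992469 -0.17487483  0.04450383]
```

```bash
python3 inch.py '0 0 0 0 0 .1 0;0 0 0 0 0 .2 0;0 0 0 0 0 .3 0;0 0 0 0 0 .4 0;0 0 0 0 0 .5 0;0 0 0 0 0 .6 0;0 0 0 0 0 .7 0;0 0 0 0 0 .8 0;0 0 0 0 0 .9 0;0 0 0 0 0 1 0;0 0 0 0 0 1.06 0;0 0 0 0 0 1.06 0' && python3 inch.py '0 0 0 0 0 0 .5;0 0 0 0 0 0 .5;0 0 0 0 0 0 .5;0 0 -30 0 0 0 .5;0 0 -60 0 0 0 .5;0 0 -90 0 0 0 .5;0 0 -110 0 0 -.05 .5;0 0 -110 0 0 -.05 .5;0 0 -110 0 0 -.05 .5' && python3 - <<'E'
from plant import r
import cv2
s=r.state(); print(s["ee_pos"],s["eef_rot"],s["joints"])
f=r.grab_frame("wrist"); im=f["frame"][120:330,140:420,::-1]
cv2.imwrite("pics/w2.png",cv2.resize(im,None,fx=2.85,fy=2.85,interpolation=cv2.INTER_CUBIC))
E
```

```text
time: 9.85
ee_pos: [483.9, -97.5, 137.3]
eef_rot: [-0.686, 0.728, -0.0, -0.001]
force: [-1.2, -4.0, -0.3]
finger_gap: 0.155
grasp_force: 29.9
time: 10.75
ee_pos: [484.2, -96.7, 247.5]
eef_rot: [-0.704, 0.711, -0.0, 0.001]
force: [-0.6, -1.2, -0.2]
finger_gap: 0.497
grasp_force: 0.0
[484.23227404 -96.65129258 247.49647604] [-7.03595261e-01  7.10600717e-01 -1.29551899e-04  5.58811198e-04] [ 2.01606806e-01  5.49728354e-02 -3.73644016e-01 -4.33950296e-04
 -1.14110221e+00 -2.11333491e-01]
```

View pics/w2.png

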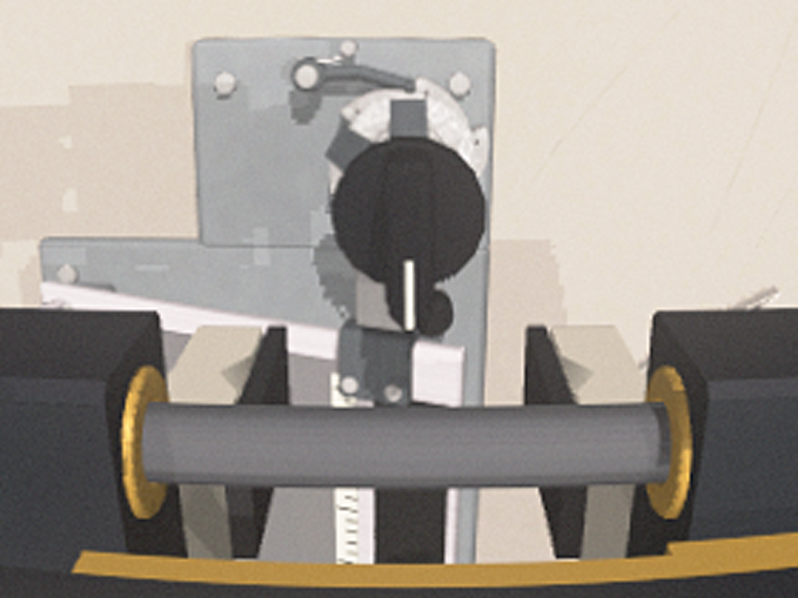

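The pointer (white line from (408,260) to (408,330)) is aimed at the plate and has stayed so since release. Next I turn a quarter, shut the gripper and move above the strip.

```bash
python3 inch.py '-15 0 0 0 0 -.15 0;-30 0 0 0 0 -.3 0;-45 0 0 0 0 -.45 0;-60 0 0 0 0 -.6 0;-75 0 0 0 0 -.75 0;-90 0 0 0 0 -.9 0;-105 0 0 0 0 -1.05 0;-120 0 0 0 0 -1.2 0;-135 0 0 0 0 -1.35 0;-139 0 0 0 0 -1.5 0;-139 0 0 0 0 -1.58 0;-139 0 0 0 0 -1.58 0' && python3 inch.py '0 0 40 0 0 0 0;0 0 80 0 0 0 0;0 0 100 0 0 0 0;0 0 100 0 0 0 0;0 0 100 0 0 0 0' && python3 - <<'E'
from plant import r
import cv2
s=r.state(); print(s["ee_pos"],s["eef_rot"],s["force"])
a=r.grab_frame("wrist")["frame"][:,:,::-1]
cv2.imwrite("pics/w3.png",a)
b=r.grab_frame("scene")["frame"][150:275,190:330,::-1]
cv2.imwrite("pics/s3.png",cv2.resize(b,None,fx=4.8,fy=4.8,interpolation=cv2.INTER_CUBIC))
E
```

```text
time: 12.0
ee_pos: [485.0, 42.2, 246.1]
eef_rot: [1.0, 0.0, -0.001, 0.0]
force: [-0.6, 1.1, -1.4]
finger_gap: 0.004
grasp_force: 0.0
time: 12.5
ee_pos: [485.7, 41.9, 147.5]
eef_rot: [1.0, -0.001, -0.0, 0.0]
force: [-0.2, 0.4, 1.2]
finger_gap: -0.0
grasp_force: 0.0
[485.72096738  41.90707383 147.48272521] [ 9.99999219e-01 -1.11360114e-03 -3.73202901e-04  4.28442854e-04] [-0.20802661  0.4414995   1.24785875]
```

View pics/w3.png

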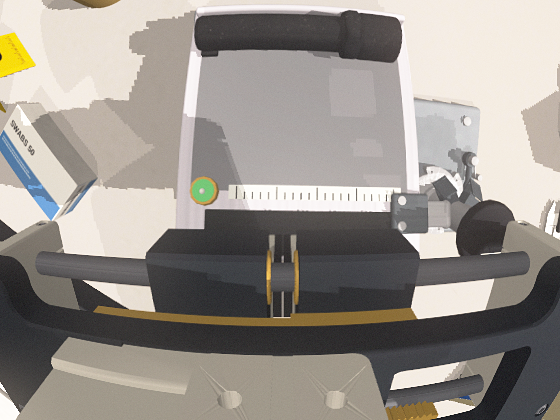

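View pics/s3.png

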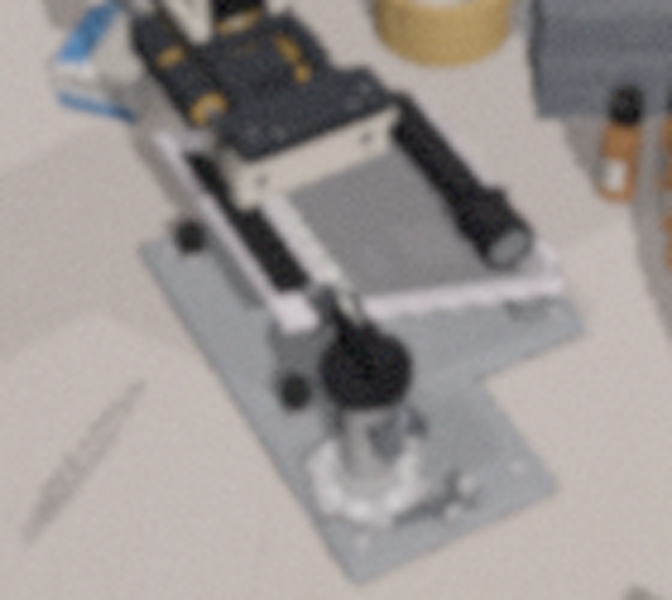

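Wrist view: the torch is in place at (300,35) and the strip's back edge runs along row ~210 from column 205 to the bracket. Scene view: the gripper is over the strip. I'll check the strip's position.

```bash
python3 - <<'E'
from plant import r
from h import *
s=r.state();P=(s["ee_pos"],R.from_quat(s["eef_rot"]))
w=r.grab_frame("wrist")
for n,c,z in (("stripbackL",(205,210),96.3),("stripback R",(391,212),96.3),("plateL",(180,205),94),("plateR",(417,180),87),("knob",(487,227),114)): print(n,atz(w,c,z,P))
# predicted strip mid raised with stage (549,31)
for p in ([549+75-139*np.cos(.35)+2.4,31,96.3],[482.7,-97,114]): print(proj(w,p,P))
E
```

```text
stripbackL [499.64942241  89.29105314  96.3       ]
stripback R [498.02205386 -28.80235303  96.3       ]
plateL [502.23710302 106.41078866  94.        ]
plateR [517.2902807  -49.16243724  87.        ]
knob [492.25274795 -94.08094657 114.        ]
[298.15601196 215.95299885]
[487.73190767 240.27075781]
```

```bash
python3 inch.py '0 0 7 0 0 0 0;0 0 14 0 0 0 0;0 0 18 0 0 0 0;0 0 21 0 0 0 0;0 0 23 0 0 0 0;0 0 25 0 0 0 0;0 0 25 0 0 0 0'; python3 inch.py '-.5 0 2 0 0 0 0;-1 0 4 0 0 0 0;-2 0 6 0 0 0 0;-3 0 8 0 0 0 0;-3 0 8 0 0 0 0'
```

```text
time: 13.35
ee_pos: [485.5, 42.1, 122.1]
eef_rot: [1.0, -0.0, -0.0, 0.0]
force: [0.3, 0.0, -0.5]
finger_gap: 0.005
grasp_force: 0.0
time: 13.85
ee_pos: [483.0, 42.3, 114.7]
eef_rot: [1.0, -0.0, 0.001, -0.0]
force: [0.5, -0.0, 3.9]
finger_gap: 0.004
grasp_force: 2.1
```

```bash
python3 inch.py '-1 0 3 0 0 0 0;-2 0 6 0 0 0 0;-2.5 0 9 0 0 0 0;-3 0 12 0 0 0 0;-4 0 15 0 0 0 0;-5 0 18 0 0 0 0;-5.5 0 21 0 0 0 0;-6 0 24 0 0 0 0;-6.5 0 27 0 0 0 0;-7 0 30 0 0 0 0;-7 0 30 0 0 0 0'
```

```text
time: 14.95
ee_pos: [475.6, 42.3, 84.5]
eef_rot: [1.0, -0.0, 0.0, -0.0]
force: [-2.0, 0.9, 7.3]
finger_gap: 0.006
grasp_force: 3.4
```

```bash
python3 inch.py '-.3 0 2 0 0 0 0;-.6 0 4 0 0 0 0;-.9 0 6 0 0 0 0;-1.2 0 8 0 0 0 0;-1.4 0 10 0 0 0 0;-1.5 0 11 0 0 0 0;-1.5 0 12 0 0 0 0;-1.5 0 12 0 0 0 0'
```

```text
time: 15.75
ee_pos: [474.3, 42.4, 72.7]
eef_rot: [1.0, -0.0, 0.0, -0.0]
force: [-1.0, 2.2, 6.7]
finger_gap: 0.009
grasp_force: 3.6
```

```bash
python3 inch.py '0 0 1 0 0 0 0;0 0 2 0 0 0 0;0 0 3 0 0 0 0;0 0 3.5 0 0 0 0;0 0 3.5 0 0 0 0'; python3 inch.py '0 0 .5 0 0 0 0;0 0 1 0 0 0 0;0 0 1.5 0 0 0 0;0 0 1.5 0 0 0 0'
```

```text
time: 16.25
ee_pos: [474.0, 42.4, 69.0]
eef_rot: [1.0, -0.0, 0.0, -0.0]
force: [-1.8, 1.8, 5.4]
finger_gap: 0.006
grasp_force: 2.8
time: 16.65
ee_pos: [474.0, 42.3, 67.4]
eef_rot: [1.0, -0.0, -0.0, -0.0]
force: [-1.5, 2.2, 3.7]
finger_gap: 0.004
grasp_force: 2.0
```

```bash
python3 inch.py '0 0 .5 0 0 0 0;0 0 1 0 0 0 0;0 0 1 0 0 0 0'; python3 inch.py '0 0 .5 0 0 0 0;0 0 .5 0 0 0 0'
```

```text
time: 16.95
ee_pos: [474.1, 42.1, 66.3]
eef_rot: [1.0, -0.0, 0.0, -0.0]
force: [-1.5, 1.1, 2.5]
finger_gap: 0.007
grasp_force: 1.1
time: 17.15
ee_pos: [474.0, 42.0, 65.7]
eef_rot: [1.0, -0.0, -0.0, 0.0]
force: [-1.0, 0.6, 3.1]
finger_gap: 0.01
grasp_force: 1.7
```

```bash
python3 inch.py '0 0 .4 0 0 0 0;0 0 .4 0 0 0 0'; python3 inch.py '0 0 .4 0 0 0 0;0 0 .4 0 0 0 0'
```

```text
time: 17.35
ee_pos: [474.0, 42.0, 65.6]
eef_rot: [1.0, -0.0, -0.0, 0.0]
force: [-1.8, 0.8, 4.7]
finger_gap: 0.007
grasp_force: 2.6
time: 17.55
ee_pos: [474.0, 42.0, 65.3]
eef_rot: [1.0, -0.0, -0.0, 0.0]
force: [-2.1, 1.0, 6.7]
finger_gap: 0.005
grasp_force: 3.3
```

```bash
python3 inch.py '0 0 .5 0 0 0 0;0 0 .5 0 0 0 0'; python3 inch.py '0 0 .5 0 0 0 0;0 0 .5 0 0 0 0'
```

```text
time: 17.75
ee_pos: [474.0, 42.0, 64.8]
eef_rot: [1.0, -0.0, -0.0, 0.0]
force: [-1.4, 0.8, 7.0]
finger_gap: 0.005
grasp_force: 3.4
time: 17.95
ee_pos: [474.0, 42.0, 64.3]
eef_rot: [1.0, -0.0, -0.0, 0.0]
force: [-2.9, 1.3, 6.2]
finger_gap: 0.006
grasp_force: 3.4
```

```bash
python3 inch.py '0 0 .5 0 0 0 0;0 0 .5 0 0 0 0'; python3 inch.py '0 0 .5 0 0 0 0;0 0 .5 0 0 0 0';python3 inch.py '0 0 .5 0 0 0 0;0 0 .5 0 0 0 0'
```

```text
time: 18.15
ee_pos: [474.0, 42.0, 63.9]
eef_rot: [1.0, -0.0, -0.0, 0.0]
force: [-3.3, 0.7, 8.8]
finger_gap: 0.003
grasp_force: 4.2
time: 18.35
ee_pos: [474.0, 42.0, 63.6]
eef_rot: [1.0, -0.0, -0.0, 0.0]
force: [-4.2, 1.9, 11.5]
finger_gap: 0.003
grasp_force: 5.8
time: 18.55
ee_pos: [474.0, 42.0, 63.3]
eef_rot: [1.0, -0.0, 0.0, 0.0]
force: [-5.4, 0.7, 14.4]
finger_gap: 0.002
grasp_force: 7.3
```

The push now rises about 10 N per mm, so it's on the buffers. I'll add a touch more, then lift slowly.

```bash
python3 inch.py '0 0 .5 0 0 0 0;0 0 .5 0 0 0 0'; python3 inch.py '0 0 -1 0 0 0 0;0 0 -2 0 0 0 0;0 0 -3 0 0 0 0;0 0 -4 0 0 0 0;0 0 -5 0 0 0 0;0 0 -6 0 0 0 0;0 0 -6 0 0 0 0'
```

```text
time: 18.75
ee_pos: [474.0, 42.0, 63.0]
eef_rot: [1.0, -0.0, 0.0, 0.0]
force: [-6.3, 1.0, 18.3]
finger_gap: 0.005
grasp_force: 8.9
time: 19.45
ee_pos: [474.0, 42.0, 68.0]
eef_rot: [1.0, -0.0, -0.0, 0.0]
force: [-0.6, 0.1, -0.1]
finger_gap: 0.008
grasp_force: 0.0
```

Force is zero 5 mm up, so the plate is held. I'll lift away and check.

```bash
python3 inch.py '0 0 -10 0 0 0 0;0 0 -30 0 0 0 0;0 0 -60 0 0 0 0;0 0 -100 0 0 0 0;0 0 -130 0 0 0 0;0 0 -130 0 0 0 0;0 0 -130 0 0 0 0' && python3 - <<'E'
from plant import r
import cv2,numpy as np
s=r.state(); print(s["ee_pos"],s["force"])
a=r.grab_frame("wrist")["frame"][:,:,::-1]
b=r.grab_frame("scene")["frame"][150:275,190:330,::-1]
b=cv2.resize(b,(470,420),interpolation=cv2.INTER_CUBIC)
cv2.imwrite("pics/end.png",cv2.resize(np.hstack([a[:,100:],b]),(800,361)))
E
```

```text
time: 20.15
ee_pos: [474.2, 42.2, 199.2]
eef_rot: [1.0, -0.0, 0.001, -0.001]
force: [-0.3, -0.2, -0.5]
finger_gap: 0.003
grasp_force: 0.0
[474.20285007  42.24928809 199.15511826] [-0.3083285  -0.23248593 -0.51729555]
```

View pics/end.png

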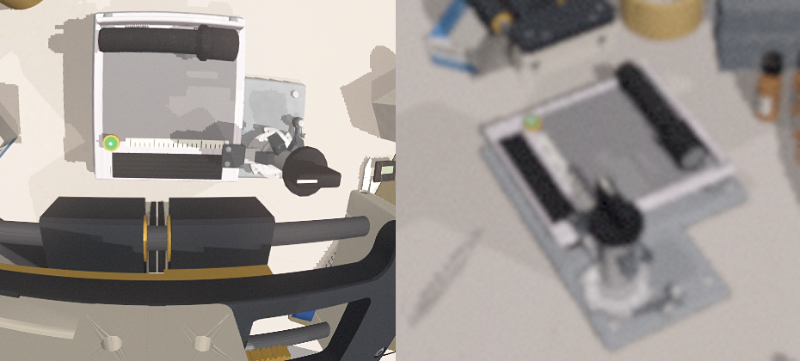

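```bash
python3 - <<'E'
from plant import r
from h import *
s=r.state();P=(s["ee_pos"],R.from_quat(s["eef_rot"]))
w=r.grab_frame("wrist")
rows=[proj(w,[600+19*np.cos(t),31,68+19*np.sin(t)],P)[1] for t in np.linspace(0,6.28,200)]
print("torch rows",min(rows),max(rows),"ledge",[proj(w,[621,31,z],P)[1] for z in(49,65)],"plate front",proj(w,[455,31,49],P)[1])
g=w["frame"]
for c in(240,300,360): print(c,g[10:80:2,c].mean(1).astype(int).tolist())
E
```

```text
torch rows 25.4569884535409 70.53918638423585 ledge [np.float64(29.6808006204717), np.float64(24.96496406442546)] plate front 212.27014424446992
240 [220, 197, 250, 237, 248, 245, 188, 134, 134, 255, 63, 68, 65, 69, 70, 70, 67, 67, 70, 68, 65, 65, 60, 56, 77, 176, 177, 173, 172, 169, 177, 173, 171, 175, 172]
300 [229, 182, 250, 249, 247, 247, 204, 137, 126, 185, 145, 72, 69, 76, 70, 90, 76, 72, 73, 72, 68, 66, 64, 63, 52, 179, 174, 174, 173, 172, 172, 171, 171, 174, 172]
360 [225, 225, 229, 184, 246, 244, 248, 249, 209, 141, 121, 82, 82, 86, 84, 82, 82, 83, 78, 81, 80, 77, 78, 78, 72, 78, 76, 72, 69, 102, 178, 174, 173, 175, 175]
```

```bash
python3 - <<'E'
from plant import r
from h import *
import cv2
s=r.state();P1=(s["ee_pos"],R.from_quat(s["eef_rot"]))
P3=(np.array([485.72,41.9,147.48]),R.from_quat([1,-.0011,-.0004,.0004]))
w=r.grab_frame("wrist")
def W(u,h,th,y): # plate coords -> world
    a,b=u-79,h+7; return [624+a*np.cos(th)+b*np.sin(th),y,42-a*np.sin(th)+b*np.cos(th)]
def sil(u,th,P,y,rad): 
    rr=[proj(w,W(u+rad*np.cos(t),19+rad*np.sin(t),th,y),P)[1] for t in np.linspace(0,6.28,200)]; return round(min(rr),1),round(max(rr),1)
for nm,th,P,y in(("before",.35,P3,-20),("after",0,P1,-20)):
    print(nm,proj(w,W(55,38,th,y),P),[(u,sil(u,th,P,y,19)) for u in(45,50,55,60)],"ledge top front/back",[round(proj(w,W(x,16,th,y),P)[1],1) for x in(74,78,82,86)],"front edge",proj(w,W(-91,0,th,y),P)[1])
im=cv2.imread("pics/w3.png")
for c in(300,350,375,390): print("w3",c,im[0:76:2,c].mean(1).astype(int).tolist())
g=w["frame"]
for c in(330,335,340,345,360): print("now",c,g[0:76:2,c].mean(1).astype(int).tolist())
a=cv2.resize(im[0:80,180:420],None,fx=3,fy=3); b=cv2.resize(g[0:80,180:420,::-1],None,fx=3,fy=3)
cv2.imwrite("pics/cmp.png",np.vstack([a,b]))
E
```

```text
before [380.76025964  21.76667578] [(45, (np.float64(22.0), np.float64(78.5))), (50, (np.float64(16.0), np.float64(71.8))), (55, (np.float64(10.2), np.float64(65.3))), (60, (np.float64(4.5), np.float64(59.0)))] ledge top front/back [np.float64(18.1), np.float64(13.7), np.float64(9.4), np.float64(5.2)] front edge 263.35561251550087
after [360.44266292  45.6022223 ] [(45, (np.float64(39.2), np.float64(83.9))), (50, (np.float64(33.5), np.float64(78.1))), (55, (np.float64(27.8), np.float64(72.2))), (60, (np.float64(22.2), np.float64(66.4)))] ledge top front/back [np.float64(29.4), np.float64(25.0), np.float64(20.7), np.float64(16.3)] front edge 212.9753562414825
w3 300 [224, 225, 218, 245, 242, 216, 164, 89, 72, 72, 74, 75, 76, 76, 71, 66, 64, 68, 70, 66, 59, 53, 59, 53, 48, 111, 162, 161, 161, 159, 160, 160, 161, 165, 162, 158, 162, 164]
w3 350 [222, 225, 223, 224, 230, 106, 72, 75, 75, 81, 75, 72, 74, 71, 74, 69, 65, 69, 65, 64, 64, 58, 56, 60, 57, 57, 61, 56, 60, 51, 166, 159, 162, 159, 166, 172, 173, 172]
w3 375 [223, 224, 226, 223, 222, 219, 247, 170, 68, 75, 77, 77, 75, 81, 77, 79,
[... 469 characters left out ...]
, 238, 225, 225, 227, 218, 209, 250, 233, 252, 253, 204, 82, 72, 71, 73, 73, 76, 77, 77, 76, 77, 71, 68, 72, 73, 67, 68, 61, 63, 59, 64, 55, 112, 176, 172, 171]
now 340 [236, 236, 236, 226, 229, 226, 226, 174, 246, 241, 251, 253, 228, 126, 66, 73, 77, 80, 77, 75, 73, 73, 82, 72, 76, 75, 79, 71, 73, 66, 65, 65, 65, 81, 193, 170, 173, 172]
now 345 [236, 226, 225, 226, 225, 223, 227, 173, 248, 249, 249, 253, 237, 133, 135, 70, 77, 74, 75, 69, 79, 78, 79, 81, 79, 73, 73, 70, 73, 75, 65, 61, 62, 65, 187, 171, 173, 172]
now 360 [236, 224, 227, 227, 226, 226, 225, 230, 183, 247, 244, 249, 249, 198, 140, 108, 80, 78, 84, 82, 82, 80, 81, 83, 81, 81, 79, 73, 80, 72, 75, 72, 70, 67, 134, 176, 173, 173]
```

View pics/cmp.png

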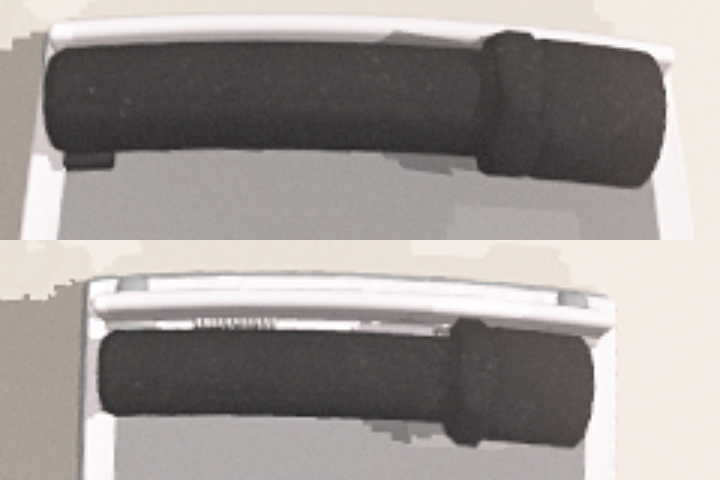

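The torch's collar rests against the ledge both before and after the press. The plate is level with nothing touching it, and the pointer faces it, so I'm handing in.

```bash
python3 -c "
from plant import r
print(r.finish_job())"
```

```text
the job is handed in; nothing more can be done
None
```

The job is handed in: the knob is clicked in at the level setting with its pointer aimed at the plate, the plate stays level by itself on the catch, the torch is still against its ledge, and I never moved near the other things on the bench, though I did not check each of them at the end.

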